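Close the charging case and switch on its supply

ROBOT

A 6-joint arm with a two-finger parallel gripper is mounted at the origin on the work surface. World frame = base frame: x ahead of the robot, y to its left, z up, the work surface at z = 0. Lengths are in m, angles in degrees, forces in N, time in s.
With the tool pointing down it reaches from about 0.3 to 0.75 m from the base axis. Payload 8.5 kg.
Tool frame: the origin (TCP) lies at the very end of the fingers, on their centre line; the grasp point (between the pads) lies 19 mm behind it; x points along the fingers, z is the direction in which the jaws open and shut, and the axes are right-handed (so a half turn about x gives the same grasp; the last joint's range is limited). The gripper opens to 85 mm and grips with 20 to 120 N. Pads are 22 mm wide; open, the fingers measure 114 mm over their backs; the gripper's body (76 mm by 85 mm) begins 54 mm behind the grasp point. The pads swing forward as they close: fully open they stand 13 mm farther back than shut.
Start: joints at [53.096, 21.807, 74.336, -0, 83.858, -12.336], TCP at [0.229, 0.5, 0.231] pointing down, gripper open.
Joint ranges: [-178.18, 178.18], [-50.72, 133.34], [12.68, 142.11], [-81.47, 261.47], [9.98, 163.14], [-165.26, 165.26]. Speed limits (degrees/s): [136.94, 136.94, 180, 180, 180, 180].

INTERFACE

Orientations are given as a 3x3 rotation matrix whose columns are the frame's x, y, z axes.
In Python, from rig import env gives the robot as it stands.
- The arm moves only by the shell command python3 -m jog 'ROWS' [FORCE]. ROWS is JSON, a list of rows, each a list of 5 numbers: the opening, from -1 (shut) to 1 (fully open), so that 0 is half open, then the shift along the tool's x, y, z in m, then the turn about the tool's x in rad. In form: [[claw, dx, dy, dz, yaw], ...]. A call has 1 to 20 rows; each row is the pose to reach, as a shift and turn from the pose commanded when the call began, along the tool's axes at that moment; what a row does not reach only later rows make up. A row lasts 1/10 s, in which the tool goes at most 50 mm and 8.59 degrees, less where a joint would pass 70% of its speed; a pose out of reach is approached as far as the arm can. A call with a gripper value outside its range is refused whole. The fingers move at their own pace and stop on an object; FORCE is the grip in N (left out, the last holds). Time passes only in rows, so rows that repeat a pose let the fingers close. It gives the time, the measured TCP pose, the force and the opening at its end, in the units of the state.
- env.observe(): the state, without advancing time (a new reading comes with each control period).
- env.get_image(name): name is "scene" or "side" or "wrist"; returns the picture (400x640x3 uint8, red, green, blue); there is no depth.
- env.camera_model(name): a dict with "fx", "fy", "cx", "cy" (pixels), "origin" and "orientation" of the camera in the world. Camera axes: x right, y up, looking along -z (the intrinsics and any distortion apply to the point x, -y, -z); pixel columns grow to the right and rows downward; lengths in m; the calibration is good to about 2 mm. A picture is of the moment at which its call begins: read the wrist's pose just before it. camera_model takes no time and is no camera call; for the wrist camera it gives the pose at the moment of the call.
- env.close_job(): hands the job in, once; it reports no verdict.
The state is a dict: "time_s": time; "q": joint angles; "qvel": joint speeds; "joint_efforts": joint torques, N m; "position": TCP position; "tool_rot": TCP orientation; "ft_force": force on the tool from outside, world axes, zero at the start; "wrist_torque": the same for the moment, N m; "grip_width": finger opening in m.
Only numpy, scipy, OpenCV 4.12 (cv2) and the standard library are available. Lean on these libraries where they do the work, as an engineer would, in place of code of your own. Each camera call takes 0.05 s, during which the arm holds its last target.

TASK

The blue cover of the battery charging case is propped up on an orange wedge. Ease the wedge back out so that the cover comes down without dropping and lies fully shut, and lay the wedge on the black rubber mat. Only then flip the red-tipped toggle under the yellow guard hoop over to its green side, and leave the other things on the bench where they are.

Things in the scene. Friction and masses are not known exactly. Their poses are not given: they have to be found in the camera images.
- case: Low grey charging case fixed to the bench, 280 (x) x 260 (y) x 45 mm high. Its origin is on the bench, below the middle of the cover's front edge when shut; its x axis is level and points away from the robot, from the front apron towards the cover's hinge, z is up. The flat deck is 45 mm above the bench and reaches from x = -100 mm (front) to x = +180 mm.
- cover (a joint): Opening angle of the blue steel cover (165 x 240 x 8 mm, about 1.8 kg; free hinge along y at x = +165 mm of the case, 45 mm above the bench). 0 = fully shut, flat on the deck; it starts near 0.13 rad, its front edge resting on the wedge, and falls by its own weight as the wedge leaves.
- cover_edge (a point): Middle of the lower front edge of the cover (yellow stripe), the edge that rests on the wedge.
- wedge: Loose orange wedge, 160 (x) x 40 (y) mm, 0.15 kg. Origin: centre of its flat underside. Its top slopes from 38 mm high at the thick tail (x = -80 mm) to 3 mm at the tip (x = +80 mm). It starts flat on the case's deck, tip towards the hinge, about 80 mm of it under the cover, the tail out towards the robot. Pulling it back by the tail takes up to 20 N.
- mat: Thin black rubber mat fixed to the bench, 220 (x) x 120 (y) x 4 mm. Origin at the centre of its underside, z up.
- switch_box: White switch box fixed to the bench, 125 (x) x 150 (y) x 90 mm high. Its x axis is level and points away from the robot, y to the left, z up; origin on the bench below the bat's pivot. Its front face slopes at 35 degrees from level and looks up and back to the robot, along (-0.574, 0, 0.819) of its axes.
- switch_pivot (a point): Pivot of the toggle bat, 70 mm above the bench on the box's origin, 12 mm out from the sloped face; a round collar of radius 16 mm surrounds it.
- switch_tip (a point): Centre of the red ball (22 mm across) at the end of the toggle bat (12 mm thick steel rod), 70 mm from the pivot.
- switch (a joint): Angle of the toggle bat: 0 = leaning 24 degrees to the right (-y of the box, black dot: off), 0.84 rad = 24 degrees to the left (+y, green dot: on). It swings sideways in the plane of y and the sloped face's normal and is stable only at the ends: pushed past its centre (0.42) it snaps over by itself. About 4 to 6 N at the bat starts it.
- carton: Loose small cardboard carton, 90 x 50 x 70 mm, bystander. Origin at the centre of its underside.
- puck: Loose white round ceiling radio, 100 mm across, 28 mm high, bystander behind the switch box. Origin at the centre of its underside.
- brick: Loose black battery, 100 x 70 x 55 mm, bystander behind the switch box. Origin at the centre of its underside.
- guard_bar (a point): Middle of the crossbar (along y, 16 mm thick) of the yellow guard hoop over the bat: x = -34 mm of the box, 235 mm above the bench. Its arms at y = +-83 mm run level back to uprights at x = +50 mm. The bar bars a tool pointing straight down; one tilted about 35 degrees, square to the sloped face, passes under it to the bat.
Things that resemble listed ones, but are neither listed nor needed, are in the scene too. What is meant by the wedge is not brown, and is the smaller of those in its own colour.

How it is judged:
By the outcome, as a careful person would: the job done as asked, in the order asked, and still so for the second after the job is handed in, with the robot touching nothing.
It also fails if it takes over 69 s, if anything falls off the work surface, if the arm or the gripper's body presses on something with over 40 N, if the wrist force passes 120 N, or if a joint passes its speed limit or range.

## Working session

There is one attempt and no reset: what is moved stays moved. The work goes in short steps, Python scripts to look and compute and a shell command to move; the robot and the scene stay as the last step left them, time stands still between calls to the robot, and variables do not carry over. Pictures are saved under pics/ and viewed, and the job is handed in when it is done.

```bash
mkdir -p pics; ls; python3 - <<'E'
from rig import env
import cv2,json
s=env.observe()
for k,v in s.items(): print(k,v)
for n in ["scene","side","wrist"]:
    m=env.camera_model(n); print(n,m)
    im=env.get_image(n); cv2.imwrite(f"pics/a_{n}.png",cv2.cvtColor(im,cv2.COLOR_RGB2BGR))
E
```

```text
pics
time_s 0.0
q [ 5.30944677e+01  2.18408257e+01  7.43851519e+01 -5.00439709e-04
  8.38569938e+01 -1.23354447e+01]
qvel [-0.05193192  0.0242805  -0.04673687  0.09131343 -0.00850614 -0.00896028]
joint_efforts [-3.69503541e-03 -4.48469567e+01 -2.31270164e+01 -4.22243720e-04
  4.96836175e-03 -3.17940226e-05]
position [0.22851557 0.49996035 0.23071097]
tool_rot [[-8.62650296e-04 -9.09453575e-01  4.15804583e-01]
 [-1.16317292e-03  4.15805369e-01  9.09452881e-01]
 [-9.99998951e-01  3.00887164e-04 -1.41654640e-03]]
ft_force [-0.06685554  0.83549407 -0.11408814]
wrist_torque [-0.04027756  0.01153317  0.03858185]
grip_width 0.08538739789801002
scene {'fx': 423.4275119527781, 'fy': 423.4275119527781, 'cx': 319.31817385062055, 'cy': 200.09609694524877, 'origin': array([ 1.3117257 , -0.25730922,  1.30579588]), 'orientation': array([[ 0.20793512, -0.80066201,  0.56187484],
       [ 0.97813168,  0.17292094, -0.11557146],
       [-0.00462625,  0.57361895,  0.81910921]])}
side {'fx': 436.1675810492475, 'fy': 436.1675810492475, 'cx': 321.01577861637423, 'cy': 209.77384863181317, 'origin': array([-0.17862258, -1.14039103,  0.96260528]), 'orientation': array([[ 0.84646439,  0.28497639, -0.44976271],
       [-0.53244262,  0.45034572, -0.71672421],
       [-0.00170077,  0.84615435,  0.53293519]])}
wrist {'fx': 302.7673719377618, 'fy': 302.7673719377618, 'cx': 322.11533900445363, 'cy': 202.0297309756936, 'origin': array([0.15124429, 0.53447652, 0.37354059]), 'orientation': array([[ 4.15188780e-01, -8.60679545e-01, -2.94701539e-01],
       [ 9.09734881e-01,  3.92497642e-01,  1.35381117e-01],
       [-8.50099325e-04, -3.24308991e-01,  9.45950821e-01]])}
```

View pics/a_scene.png

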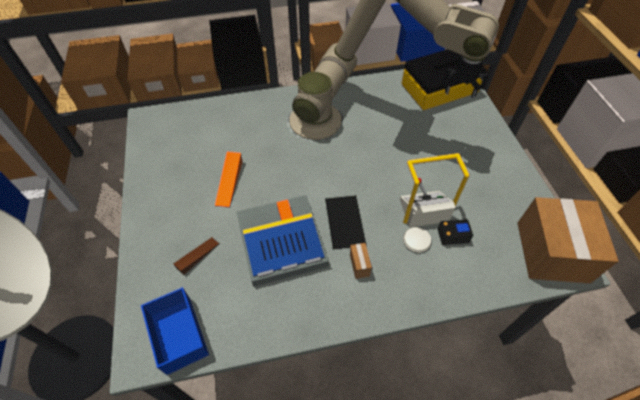

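View pics/a_side.png

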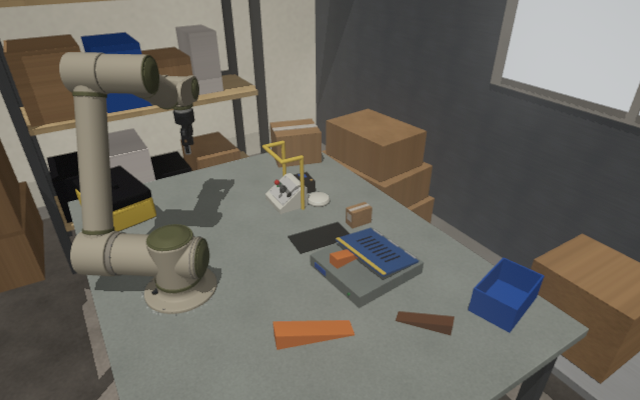

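View pics/a_wrist.png

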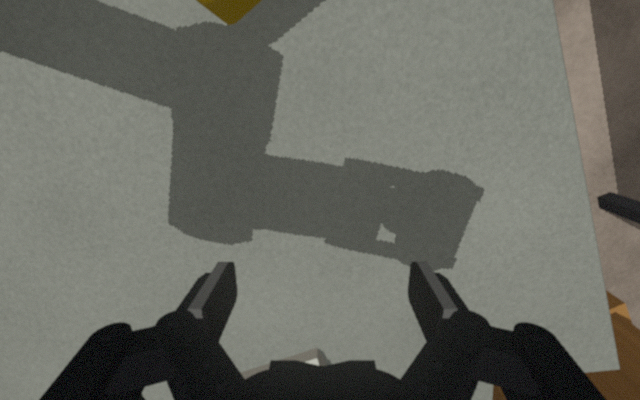

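The first pictures show three things that could be taken for the wedge:
- A small orange wedge under the cover's yellow edge, at scene (285,210) and side (342,258).
- A larger loose orange wedge, at scene (229,180) and side (313,332).
- A brown wedge, at scene (196,254) and side (425,322).

By the description I choose the small orange one under the cover. I'll check it in a crop.

```bash
cat > h.py <<'E'
import numpy as np, cv2
from rig import env
def ray(m,u,v):
    d=np.array([(u-m['cx'])/m['fx'],-(v-m['cy'])/m['fy'],-1.0])
    d=np.asarray(m['orientation'])@d
    return np.array(m['origin']),d/np.linalg.norm(d)
def onz(m,u,v,z):
    o,d=ray(m,u,v); return o+d*(z-o[2])/d[2]
def proj(m,p):
    c=np.asarray(m['orientation']).T@(np.asarray(p)-m['origin'])
    return m['cx']+m['fx']*c[0]/-c[2], m['cy']-m['fy']*c[1]/-c[2]
def tri(r1,r2):
    (o1,d1),(o2,d2)=r1,r2
    A=np.stack([d1,-d2],1); t=np.linalg.lstsq(A,o2-o1,rcond=None)[0]
    a=o1+d1*t[0]; b=o2+d2*t[1]; return (a+b)/2,np.linalg.norm(a-b)
def snap(n,f):
    m=env.camera_model(n); im=env.get_image(n)
    b=cv2.cvtColor(im,cv2.COLOR_RGB2BGR); cv2.imwrite(f,b); return m,b
E
python3 - <<'E'
import cv2,numpy as np
a=cv2.imread('pics/a_scene.png');b=cv2.imread('pics/a_side.png')
A=cv2.resize(a[140:300,215:495],None,fx=2.8,fy=2.8,interpolation=cv2.INTER_CUBIC)
B=cv2.resize(b[130:310,240:440],None,fx=3.3,fy=3.3,interpolation=cv2.INTER_CUBIC)
cv2.imwrite('pics/c1.png',A);cv2.imwrite('pics/c2.png',B)
E
```

```text
(no output)
```

View pics/c1.png

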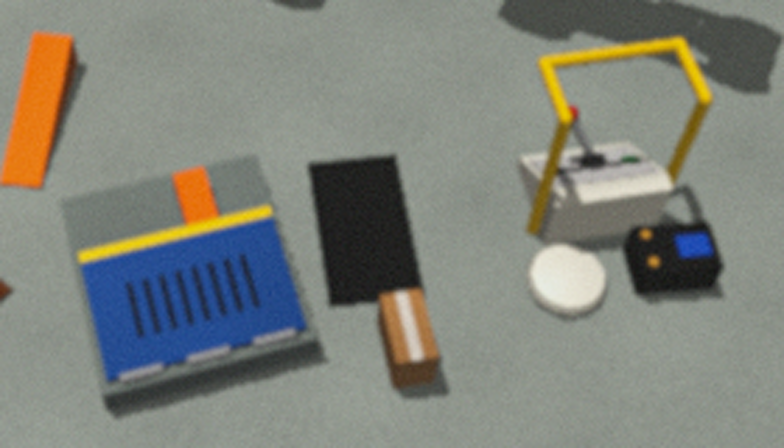

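View pics/c2.png

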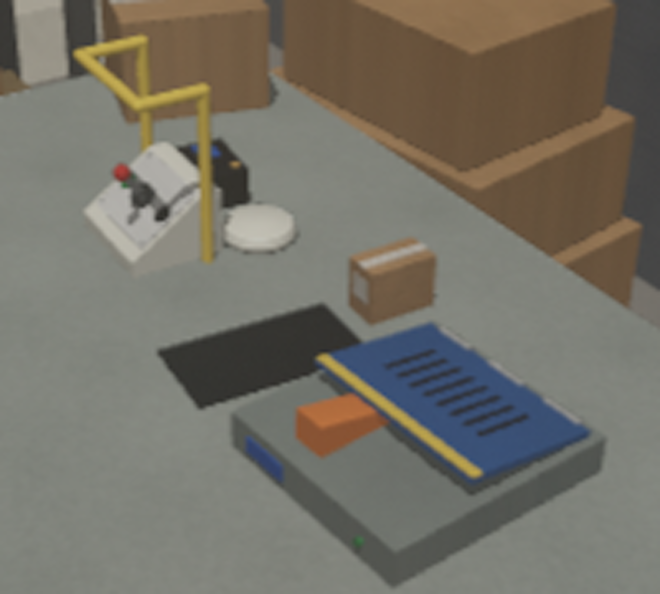

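The crop confirms the choice: the orange tail sticks out from under the yellow cover edge, at scene (285,212). The bat's red ball is at scene (420,181), leaning right. Next I'll work out coarse positions.

```bash
python3 - <<'E'
from h import *
s=env.camera_model('scene'); d=env.camera_model('side')
def S(x,y): return ray(s,x/2.8+215,y/2.8+140)
def Sz(x,y,z): return onz(s,x/2.8+215-.3,y/2.8+140-.3,z).round(3)
def D(x,y): return ray(d,x/3.3+240,y/3.3+130)
def Dz(x,y,z): return onz(d,x/3.3+240-.3,y/3.3+130-.3,z).round(3)
print('mat S',Sz(310,162,.004),Sz(395,156,.004),Sz(330,304,.004))
print('mat D',Dz(160,352,.004),Dz(322,304,.004),Dz(203,407,.004))
print('deck S frontL/R',Sz(62,200,.045),Sz(256,156,.045))
print('deck D',Dz(235,417,.045),Dz(398,557,.045),Dz(603,440,.045))
print('wedge tail top S',Sz(174,173,.083),Sz(206,168,.083))
print('wedge tail top D',Dz(297,406,.083),Dz(322,428,.083), Dz(320,455,.045))
print('ball',tri(S(572,114),D(122,172)))
print('bar ends', tri(S(547,64),D(140,104)), tri(S(682,44),D(80,52)))
print('yellow edge',Sz(82,257,.07),Sz(271,211,.07),Dz(320,358,.07),Dz(477,472,.07))
E
```

```text
mat S [ 0.412 -0.049  0.004] [0.427 0.066 0.004] [ 0.628 -0.071  0.004]
mat D [0.426 0.056 0.004] [0.637 0.039 0.004] [ 0.417 -0.058  0.004]
deck S frontL/R [ 0.432 -0.378  0.045] [ 0.416 -0.122  0.045]
deck D [ 0.411 -0.136  0.045] [ 0.43  -0.389  0.045] [ 0.703 -0.365  0.045]
wedge tail top S [ 0.447 -0.232  0.083] [ 0.448 -0.192  0.083]
wedge tail top D [ 0.447 -0.196  0.083] [ 0.449 -0.238  0.083] [ 0.451 -0.233  0.045]
ball (array([0.49377108, 0.26950003, 0.12001452]), np.float64(0.0057024144659770706))
bar ends (array([0.49615332, 0.21522355, 0.23373659]), np.float64(0.005866362683989543)) (array([0.50102072, 0.38167489, 0.2350452 ]), np.float64(0.004513483512691536))
yellow edge [ 0.537 -0.36   0.07 ] [ 0.52  -0.123  0.07 ] [ 0.522 -0.126  0.07 ] [ 0.545 -0.358  0.07 ]
```

Both views agree. The tail's upper edge is near (0.448, -0.215), the case yaw is about +4° and the mat yaw about -5°. The ball is near (0.494, 0.270, 0.120) and the bar is at z = 0.235. Next I move above the wedge to look closer.

```bash
python3 -m jog '[[1,0.0,-0.02,-0.02,-0.05],[1,0.0,-0.05,-0.05,-0.15],[1,0.03,-0.506,-0.554,-0.496],[1,0.03,-0.506,-0.554,-0.496],[1,0.03,-0.506,-0.554,-0.496],[1,0.03,-0.506,-0.554,-0.496],[1,0.03,-0.506,-0.554,-0.496],[1,0.03,-0.506,-0.554,-0.496],[1,0.03,-0.506,-0.554,-0.496],[1,0.03,-0.506,-0.554,-0.496],[1,0.03,-0.506,-0.554,-0.496],[1,0.03,-0.506,-0.554,-0.496],[1,0.03,-0.506,-0.554,-0.496],[1,0.03,-0.506,-0.554,-0.496],[1,0.03,-0.506,-0.554,-0.496],[1,0.03,-0.506,-0.554,-0.496],[1,0.03,-0.506,-0.554,-0.496],[1,0.03,-0.506,-0.554,-0.496],[1,0.03,-0.506,-0.554,-0.496],[1,0.03,-0.506,-0.554,-0.496]]' 100
python3 - <<'E'
from h import *
s=env.observe(); print(s['position'],s['tool_rot'],s['q'],s['qvel'])
m,b=snap('wrist','pics/w1.png'); print(m)
E
```

```text
time_s: 2.15
position: [0.4583, -0.2129, 0.2016]
tool_rot: [[0.0, -0.998, -0.068], [0.0, -0.068, 0.998], [-1.0, -0.0, 0.0]]
ft_force: [0.4, 0.7, 0.2]
grip_width: 0.0857
[ 0.45833733 -0.21289992  0.20158398] [[ 4.54494512e-05 -9.97651233e-01 -6.84982829e-02]
 [ 1.36513440e-05 -6.84982823e-02  9.97651234e-01]
 [-9.99999999e-01 -4.62777947e-05  1.05060708e-05]] [-3.83607221e+01  1.87896045e+01  8.42499244e+01  2.28844009e-03
  7.69589146e+01 -1.32288976e+02] [-0.00340515 -0.07419887 -0.27150597 -0.03155237 -0.00495319 -0.0327578 ]
{'fx': 302.7673719377618, 'fy': 302.7673719377618, 'cx': 322.11533900445363, 'cy': 202.0297309756936, 'origin': array([ 0.37357028, -0.21910547,  0.34432685]), 'orientation': array([[-6.91207765e-02, -9.43504369e-01, -3.24070709e-01],
       [ 9.97608233e-01, -6.52540100e-02, -2.27975314e-02],
       [ 3.62657171e-04, -3.24871390e-01,  9.45758134e-01]])}
```

View pics/w1.png

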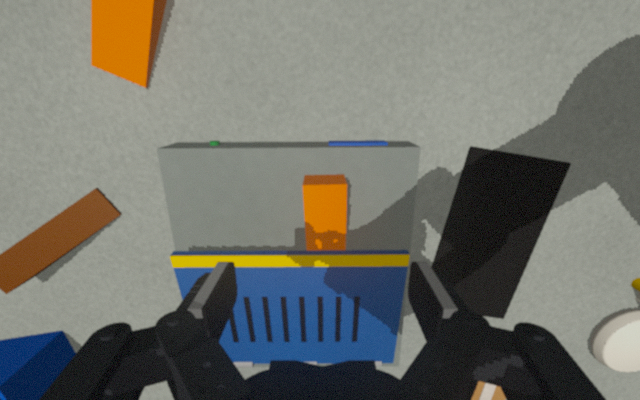

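The picture shows the wedge's tail at (304-348, 176) and its side running down to (347, 250). The cover's yellow edge is at row 252-267, and the mat corners are at (470,147), (569,163) and (503,318).

```bash
python3 - <<'E'
from h import *
import numpy as np
m=env.camera_model('wrist'); b=cv2.imread('pics/w1.png')
h=cv2.cvtColor(b,cv2.COLOR_BGR2HSV)
k=cv2.inRange(h,(5,180,120),(16,255,255)); k[:, :280]=0;k[:,370:]=0
for r in range(172,256,6):
    c=np.where(k[r]>0)[0]; print(r,(c.min(),c.max()) if len(c) else None, [int(v) for v in h[r,326]])
for c in (310,326,342):
    r=np.where(k[:,c]>0)[0]; print(c,r.min(),r.max())
P=lambda u,v,z:onz(m,u,v,z).round(4)
for r in (187,200,215,225):
    c=np.where(k[r]>0)[0]; u0,u1=c.min()-.5,c.max()+.5
    p=P((u0+u1)/2,r,.083)
    # z on slope, tail at .449
    for _ in range(5): p=P((u0+u1)/2,r,.083-(p[0]-.449)*.21875)
    print(r,p,P(u0,r,p[2]),P(u1,r,p[2]))
y=cv2.inRange(h,(22,150,120),(34,255,255))
for c in (190,260,370,400):
    r=np.where(y[150:300,c]>0)[0]+150; print('stripe',c,r.min(),r.max())
for n,u,v in (('mat',470,147),('mat',569,163),('mat',503,318)): print(n,P(u,v,.004))
print('deck',P(160,147.5,.045),P(418,145.5,.045))
E
```

```text
172 None [38, 15, 137]
178 (np.int64(305), np.int64(343)) [13, 191, 151]
184 (np.int64(304), np.int64(346)) [16, 255, 174]
190 (np.int64(303), np.int64(346)) [17, 255, 214]
196 (np.int64(346), np.int64(346)) [17, 255, 213]
202 (np.int64(304), np.int64(342)) [17, 255, 213]
208 (np.int64(304), np.int64(346)) [17, 255, 212]
214 (np.int64(324), np.int64(345)) [17, 255, 213]
220 (np.int64(305), np.int64(341)) [17, 255, 213]
226 (np.int64(306), np.int64(345)) [17, 255, 213]
232 (np.int64(306), np.int64(345)) [15, 220, 162]
238 (np.int64(306), np.int64(344)) [14, 223, 152]
244 (np.int64(307), np.int64(344)) [14, 221, 150]
250 None [6, 112, 109]
310 176 249
326 176 249
342 175 249
187 [ 0.4488 -0.2118  0.083 ] [ 0.4502 -0.2315  0.083 ] [ 0.4475 -0.1921  0.083 ]
200 [ 0.4607 -0.192   0.0804] [ 0.4607 -0.1925  0.0804] [ 0.4607 -0.1915  0.0804]
215 [ 0.4772 -0.1959  0.0768] [ 0.4772 -0.1964  0.0768] [ 0.4772 -0.1954  0.0768]
225 [ 0.4895 -0.2078  0.0741] [ 0.4909 -0.2271  0.0741] [ 0.4882 -0.1885  0.0741]
stripe 190 256 266
stripe 260 255 266
stripe 370 255 265
stripe 400 255 265
mat [ 0.4139 -0.0504  0.004 ]
mat [0.424  0.0661 0.004 ]
mat [0.6407 0.0476 0.004 ]
deck [ 0.4306 -0.3752  0.045 ] [ 0.4111 -0.1221  0.045 ]
```

The wedge is 39-40 mm wide as listed. Its tail centre is about (0.447, -0.212) and its heading is about 4-6°, so the jaws are already aligned. I'll part-close, descend, then grip 14 mm in from the tail.

```bash
python3 -m jog '[[0.3,0.03,-0.003,0.002,0],[0.3,0.07,-0.003,0.002,0],[0.3,0.11,-0.003,0.002,0],[0.3,0.135,-0.003,0.002,0],[0.3,0.145,-0.003,0.002,0],[0.3,0.151,-0.003,0.002,0],[0.3,0.151,-0.003,0.002,0]]' 60
python3 - <<'E'
from h import *
m,b=snap('wrist','pics/w2.png')
E
```

```text
time_s: 2.9
position: [0.4617, -0.2118, 0.0508]
tool_rot: [[0.001, -0.998, -0.068], [-0.001, -0.068, 0.998], [-1.0, -0.001, -0.001]]
ft_force: [1.2, -0.6, 0.2]
grip_width: 0.0555
```

View pics/w2.png

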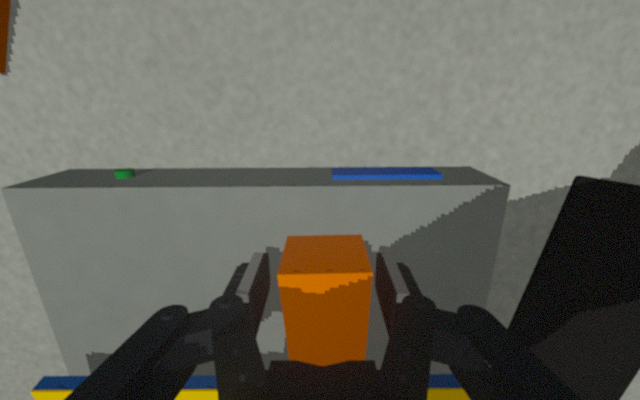

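The jaws straddle the tail: the wedge is at columns 279-372, with finger pads at about 258 and 388. I'll close on it.

```bash
python3 -m jog '[[0,0,0,0,0],[-0.2,0,0,0,0],[-0.4,0,0,0,0],[-0.4,0,0,0,0],[-0.4,0,0,0,0],[-0.4,0,0,0,0]]' 70
python3 - <<'E'
from h import *
m,b=snap('wrist','pics/w3.png')
E
```

```text
time_s: 3.55
position: [0.4617, -0.2115, 0.0518]
tool_rot: [[0.001, -0.998, -0.068], [-0.0, -0.068, 0.998], [-1.0, -0.001, -0.0]]
ft_force: [-1.6, 4.3, 8.4]
grip_width: 0.0391
```

View pics/w3.png

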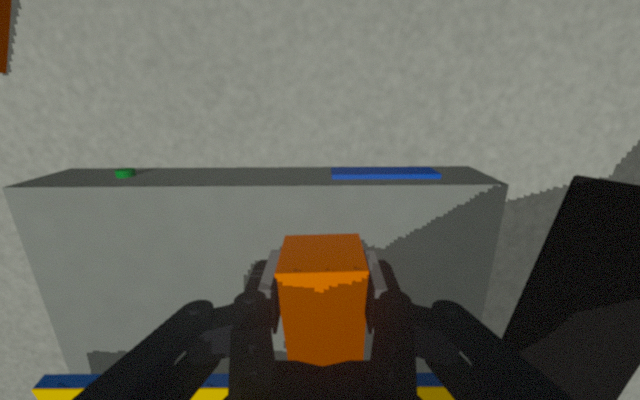

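```bash
python3 -m jog '[[-0.4,0,0.001,0,0],[-0.4,0,0.003,0,0],[-0.4,0,0.006,0,0],[-0.4,0,0.009,0,0],[-0.4,0,0.012,0,0],[-0.4,0,0.015,0,0],[-0.4,0,0.018,0,0],[-0.4,0,0.021,0,0],[-0.4,0,0.024,0,0],[-0.4,0,0.027,0,0],[-0.4,0,0.03,0,0]]' 90
python3 - <<'E'
from h import *
m,b=snap('side','pics/s4.png')
cv2.imwrite('pics/s4c.png',cv2.resize(b[180:310,240:440],None,fx=3,fy=3))
E
```

```text
time_s: 4.7
position: [0.434, -0.215, 0.052]
tool_rot: [[0.007, -0.998, -0.066], [-0.004, -0.066, 0.998], [-1.0, -0.007, -0.004]]
ft_force: [10.3, 0.5, 1.6]
grip_width: 0.0386
```

View pics/s4c.png

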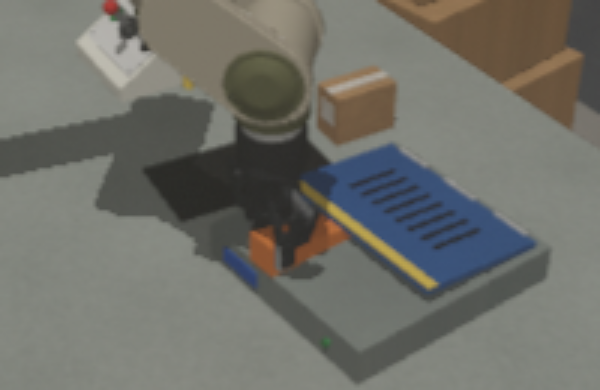

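The wedge is following the gripper: its tail is now near the deck front, and the cover is lower. I'll keep pulling slowly.

```bash
python3 -m jog '[[-0.4,0,0.003,0,0],[-0.4,0,0.006,0,0],[-0.4,0,0.009,0,0],[-0.4,0,0.012,0,0],[-0.4,0,0.015,0,0],[-0.4,0,0.018,0,0],[-0.4,0,0.021,0,0],[-0.4,0,0.024,0,0],[-0.4,0,0.027,0,0],[-0.4,0,0.03,0,0],[-0.4,0,0.032,0,0],[-0.4,0,0.034,0,0],[-0.4,0,0.036,0,0],[-0.4,0,0.038,0,0],[-0.4,0,0.04,0,0],[-0.4,0,0.042,0,0],[-0.4,0,0.044,0,0],[-0.4,0,0.046,0,0],[-0.4,0,0.048,0,0],[-0.4,0,0.05,0,0]]'
python3 -m jog '[[-0.4,0,0.003,0,0],[-0.4,0,0.006,0,0],[-0.4,0,0.009,0,0],[-0.4,0,0.012,0,0],[-0.4,0,0.015,0,0],[-0.4,0,0.018,0,0],[-0.4,0,0.02,0,0],[-0.4,0,0.02,0,0]]'
python3 - <<'E'
from h import *
m,b=snap('side','pics/s5.png'); m2,w=snap('wrist','pics/w5.png')
cv2.imwrite('pics/s5c.png',cv2.resize(b[180:310,240:440],None,fx=3,fy=3))
E
```

```text
time_s: 6.75
position: [0.384, -0.2186, 0.0519]
tool_rot: [[0.007, -0.998, -0.066], [-0.004, -0.066, 0.998], [-1.0, -0.006, -0.005]]
ft_force: [10.6, 1.8, 2.8]
grip_width: 0.0388
time_s: 7.55
position: [0.3621, -0.2193, 0.0511]
tool_rot: [[0.002, -0.998, -0.067], [-0.002, -0.067, 0.998], [-1.0, -0.002, -0.002]]
ft_force: [1.6, -1.4, 7.5]
grip_width: 0.039
```

View pics/s5c.png

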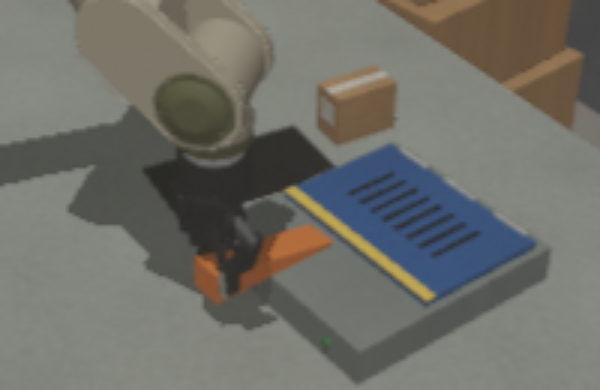

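View pics/w5.png

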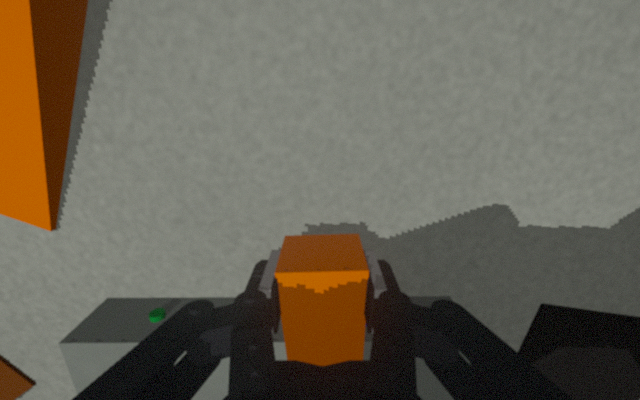

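The cover looks flat, and the pull force fell from 10 N to 1.6 N. The wedge tip is at side crop (330,240), clear of the yellow edge. I'll check the shut height in numbers, and the carton and mat positions, before carrying.

```bash
python3 - <<'E'
from h import *
s,a=snap('scene','pics/s6.png')
A=cv2.resize(a[170:300,225:385],None,fx=5,fy=4.6,interpolation=cv2.INTER_CUBIC);cv2.imwrite('pics/s6c.png',A)
d=env.camera_model('side')
for n,p in (('edge R side',(290,188)),('edge L side',(432,299))):
    print(n,onz(d,p[0]/3+240-.3,p[1]/3+180-.3,.049).round(3))
E
```

```text
edge R side [ 0.524 -0.122  0.049]
edge L side [ 0.54  -0.363  0.049]
```

View pics/s6c.png

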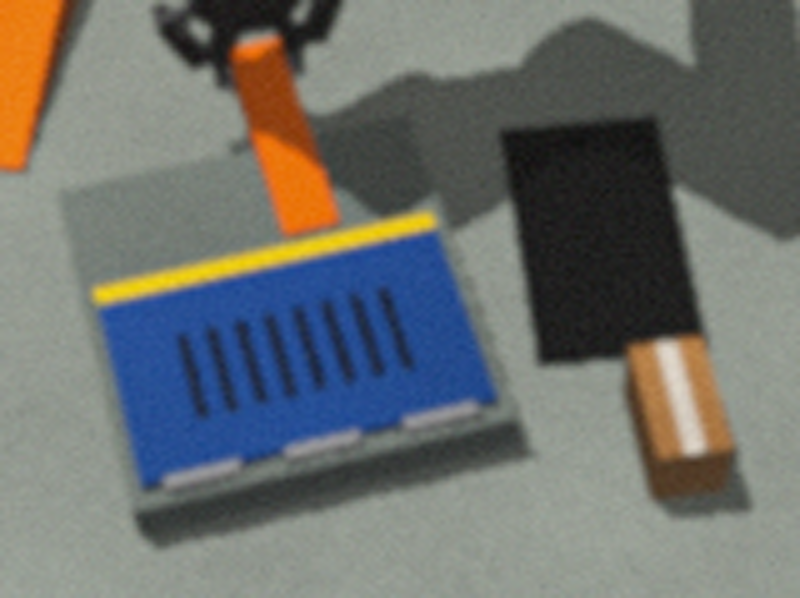

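The cover is shut flat and the wedge is free of it, at (285-340, 230) in the crop. The carton stands beyond the mat's far right corner. Now I lift and carry.

```bash
python3 -m jog '[[-0.4,-0.02,0,0,0],[-0.4,-0.05,0,0,0],[-0.4,-0.07,0,0.01,0],[-0.4,-0.07,-0.01,0.03,0.02],[-0.4,-0.07,-0.025,0.06,0.05],[-0.4,-0.07,-0.045,0.1,0.08],[-0.4,-0.07,-0.07,0.14,0.11],[-0.4,-0.07,-0.09,0.18,0.14],[-0.4,-0.07,-0.103,0.205,0.157],[-0.4,-0.07,-0.108,0.214,0.157],[-0.4,-0.07,-0.108,0.214,0.157],[-0.4,-0.07,-0.108,0.214,0.157]]'
python3 - <<'E'
from h import *
m,b=snap('scene','pics/s7.png'); n,w=snap('side','pics/d7.png')
A=cv2.resize(b[150:290,225:425],None,fx=3,fy=3,interpolation=cv2.INTER_CUBIC)
B=cv2.resize(w[180:310,240:440],None,fx=3,fy=3,interpolation=cv2.INTER_CUBIC)
cv2.imwrite('pics/s7c.png',A);cv2.imwrite('pics/d7c.png',B)
E
```

```text
time_s: 8.9
position: [0.4544, 0.0013, 0.1201]
tool_rot: [[-0.001, -0.996, 0.09], [-0.0, 0.09, 0.996], [-1.0, 0.001, -0.0]]
ft_force: [-0.1, -0.0, -1.2]
grip_width: 0.0386
```

View pics/s7c.png

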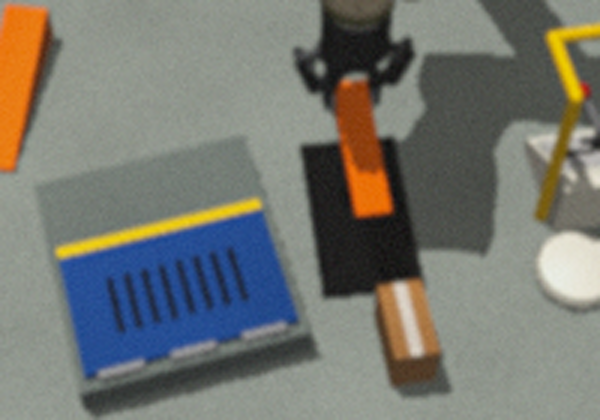

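View pics/d7c.png

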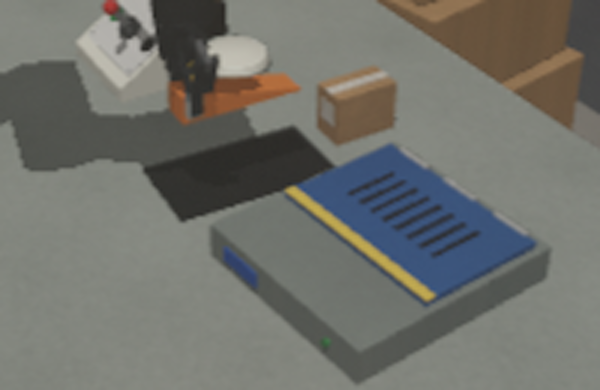

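The cover is fully flat, and the wedge hangs level above the mat at scene crop (365,150). I'll lower it.

```bash
python3 -m jog '[[-0.4,0.03,0,0,0],[-0.4,0.065,0,0,0],[-0.4,0.085,0,0,0],[-0.4,0.095,0,0,0],[-0.4,0.101,0,0,0],[-0.4,0.105,0,0,0],[-0.4,0.108,0,0,0],[-0.4,0.109,0,0,0],[-0.4,0.109,0,0,0]]'
```

```text
time_s: 9.9
position: [0.4551, 0.0022, 0.0116]
tool_rot: [[0.001, -0.996, 0.09], [-0.0, 0.09, 0.996], [-1.0, -0.001, -0.0]]
ft_force: [-0.5, 0.1, -1.6]
grip_width: 0.0387
```

```bash
python3 -m jog '[[-0.4,0.001,0,0,0],[-0.4,0.002,0,0,0],[-0.4,0.002,0,0,0]]'
```

```text
time_s: 10.2
position: [0.4553, 0.0022, 0.0109]
tool_rot: [[0.002, -0.996, 0.089], [-0.001, 0.089, 0.996], [-1.0, -0.002, -0.0]]
ft_force: [-5.2, -0.3, 19.4]
grip_width: 0.0387
```

It has touched the mat. I'll ease off 1 mm, release, rise and look.

```bash
python3 -m jog '[[-0.4,-0.001,0,0,0],[-0.2,-0.001,0,0,0],[0.2,-0.001,0,0,0],[0.4,-0.001,0,0,0],[0.4,-0.001,0,0,0],[0.4,-0.02,0,0,0],[0.4,-0.06,0,0,0],[0.4,-0.11,0,0,0],[0.4,-0.16,0,0,0],[0.4,-0.2,0,0,0],[0.4,-0.22,0,0,0],[0.4,-0.22,0,0,0]]'
python3 - <<'E'
from h import *
s=env.observe(); print(s['q'],s['ft_force'])
m,b=snap('wrist','pics/w8.png'); n,w=snap('scene','pics/s8.png')
B=cv2.resize(w[130:290,225:485],None,fx=3,fy=3,interpolation=cv2.INTER_CUBIC)
cv2.imwrite('pics/s8c.png',B)
E
```

```text
time_s: 11.4
position: [0.4559, 0.002, 0.2319]
tool_rot: [[0.006, -0.996, 0.09], [-0.001, 0.09, 0.996], [-1.0, -0.006, -0.001]]
ft_force: [-0.5, 0.5, -0.5]
grip_width: 0.0599
[-1.46802017e+01  1.21618671e+01  8.84352038e+01  4.42464773e-04
  7.90686690e+01 -9.95426972e+01] [-0.53956785  0.52081261 -0.49978094]
```

View pics/w8.png

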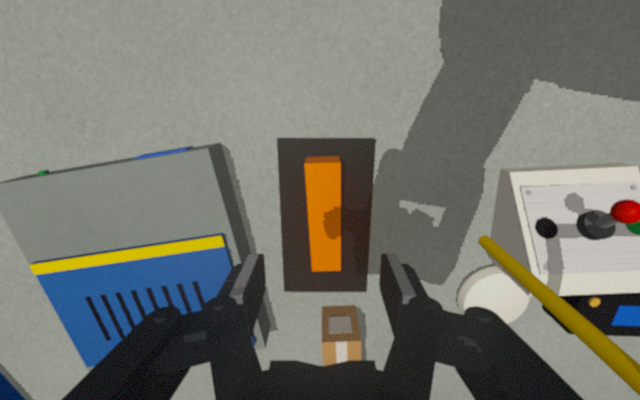

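View pics/s8c.png

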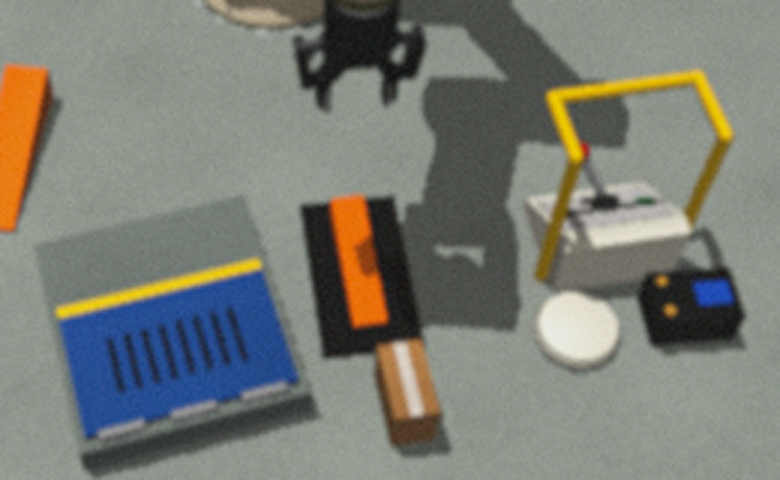

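The wedge lies within the mat, at wrist columns 305-341 and rows 157-272; the mat spans 279-375 and 138-291. Now I refine the bat tip and the bar.

```bash
python3 - <<'E'
from h import *
R=[]
for n,f in (('scene','pics/s8.png'),('side','pics/d7.png'),('wrist','pics/w8.png')):
    m=env.camera_model(n); b=cv2.imread(f); h=cv2.cvtColor(b,cv2.COLOR_BGR2HSV)
    k=cv2.inRange(h,(0,150,90),(4,255,255))|cv2.inRange(h,(172,150,90),(180,255,255))
    N,l,st,c=cv2.connectedComponentsWithStats(k)
    for i in range(1,N):
        if st[i,4]>8: print(n,st[i],c[i].round(1))
E
python3 - <<'E'
from h import *
b=cv2.imread('pics/w8.png');cv2.imwrite('pics/w8c.png',cv2.resize(b[150:340,460:640],None,fx=4,fy=3))
E
```

```text
side [275 180   4   4  12] [276.3 181.8]
wrist [613 201  27  22 501] [626.7 211.4]
```

View pics/w8c.png

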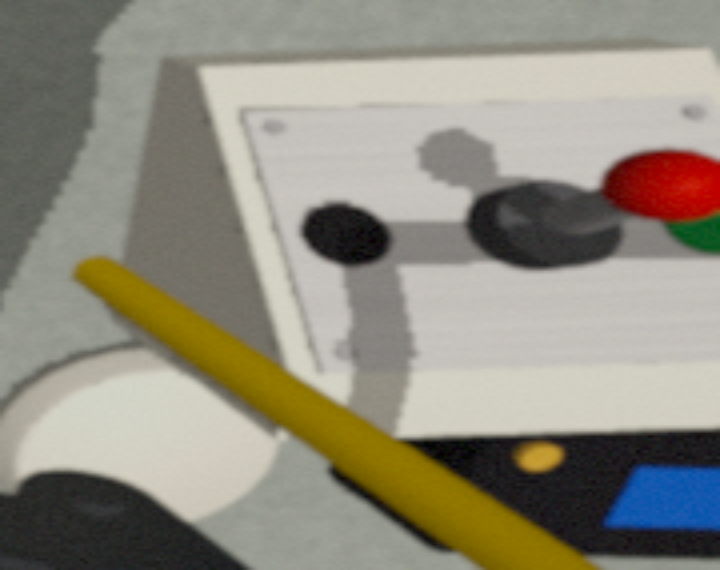

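```bash
python3 - <<'E'
from h import *
w=env.camera_model('wrist');d=env.camera_model('side');s=env.camera_model('scene')
rw=ray(w,627,211.5); rd=ray(d,276.6,182.0); rs=ray(s,420,180.2)
for a,b in ((rw,rd),(rw,rs),(rd,rs)): print(tri(a,b))
print('on z .122', onz(w,627,211.5,.122))
# collar/pivot z=.07
print('collar',onz(w,460+545/4,150+225/3,.066))
E
```

```text
(array([0.49220925, 0.27119494, 0.1181226 ]), np.float64(0.00544721930677865))
(array([0.48958704, 0.27442342, 0.11839373]), np.float64(0.0031714513139710554))
(array([0.49286082, 0.27207063, 0.12016544]), np.float64(0.007050366208534834))
on z .122 [0.48803059 0.26856714 0.122     ]
collar [0.52768288 0.29691698 0.066     ]
```

The ball comes out at about (0.4905, 0.271, 0.120). The pivot is at about (0.5275, 0.299), so the bar is at x≈0.494; both match the given offsets.

The jog can't tilt the tool, so the tool has to stay in front of the bar. I'll turn the open jaws along x, so that the leading finger reaches under the bar to the ball. First I check how tall and wide the gripper is along its axis.

```bash
python3 - <<'E'
from h import *
d=env.camera_model('side'); b=cv2.imread('pics/d7.png'); K=4
x0,y0=230,60
A=cv2.resize(b[y0:y0+190,x0:x0+150],None,fx=K,fy=3.1,interpolation=cv2.INTER_CUBIC)
p=np.array([.4544,.0013,.1201]); y=np.array([-.996,.09,0]); z=np.array([.09,.996,0])
for L in np.arange(0,.32,.02):
    for o in (-.05,0,.05):
        u,v=proj(d,p+[0,0,L]+o*z)
        cv2.circle(A,(int((u-x0+.5)*K),int((v-y0+.5)*3.1)),2,(0,255,0) if round(L*50)%5 else (0,0,255),-1)
cv2.imwrite('pics/ax.png',A)
E
```

```text
(no output)
```

View pics/ax.png

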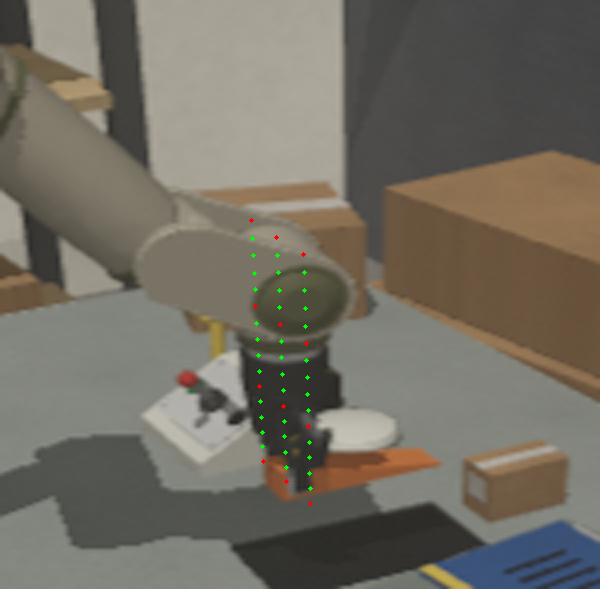

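```bash
python3 - <<'E'
from h import *
out=[]
for n,f,p,x0,y0 in (('scene','pics/s8.png',[.4559,.002,.2319],300,110),('side','pics/d7.png',[.4544,.0013,.1201],270,140)):
    d=env.camera_model(n); b=cv2.imread(f); K=5
    A=cv2.resize(b[y0:y0+80,x0:x0+75],None,fx=K,fy=K,interpolation=cv2.INTER_CUBIC)
    y=np.array([-.996,.09,0]); z=np.array([.09,.996,0])
    for L in (0,.05,.1,.15,.17):
      for o in (-.075,-.0425,0,.0425,.075):
        u,v=proj(d,np.array(p)+[0,0,L]+o*z)
        cv2.circle(A,(int((u-x0+.5)*K),int((v-y0+.5)*K)),2,(0,255,0) if L not in(.1,) else (0,0,255),-1)
    out.append(A)
cv2.imwrite('pics/ax2.png',np.hstack(out))
E
```

```text
(no output)
```

View pics/ax2.png

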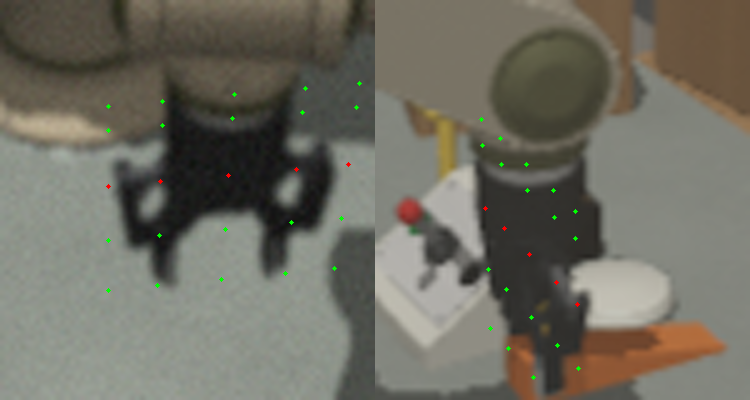

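The knuckles flare to about ±70 mm, 60-120 mm above the tip, so they would pass below the bar but couldn't come down past it. I'll stage in front of the box, turn the jaws along x fully open, go low, then slide forward under the bar.

```bash
python3 -m jog '[[0.6,0,0.02,0.02,0.1],[1,0,0.06,0.06,0.25],[1,0,0.09,0.1,0.4],[1,0,0.117,0.14,0.55],[1,0,0.117,0.18,0.7],[1,0,0.117,0.21,0.85],[1,0,0.117,0.224,1.0],[1,0.01,0.117,0.224,1.15],[1,0.03,0.117,0.224,1.3],[1,0.05,0.117,0.224,1.45],[1,0.08,0.117,0.224,1.51],[1,0.11,0.117,0.224,1.51],[1,0.135,0.117,0.224,1.51],[1,0.144,0.117,0.224,1.51],[1,0.144,0.117,0.224,1.51],[1,0.144,0.117,0.224,1.51]]' 60
python3 - <<'E'
from h import *
m,b=snap('wrist','pics/w9.png'); n,w=snap('side','pics/d9.png')
B=cv2.resize(w[60:230,200:380],None,fx=3.5,fy=3.5,interpolation=cv2.INTER_CUBIC)
cv2.imwrite('pics/d9c.png',B)
E
```

```text
time_s: 13.1
position: [0.3588, 0.2359, 0.0857]
tool_rot: [[0.0, 0.029, 1.0], [0.0, 1.0, -0.029], [-1.0, 0.0, 0.0]]
ft_force: [0.5, 1.2, 0.7]
grip_width: 0.0854
```

View pics/w9.png

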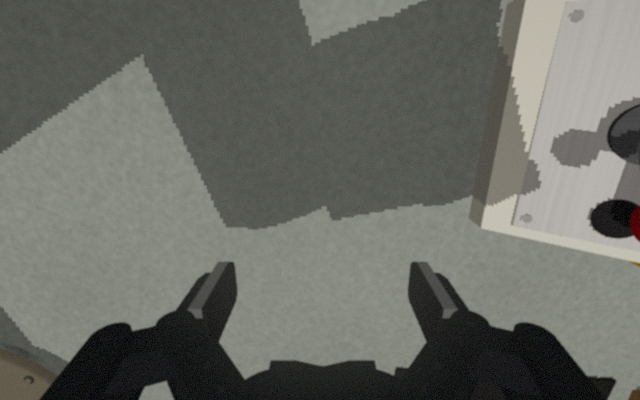

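View pics/d9c.png

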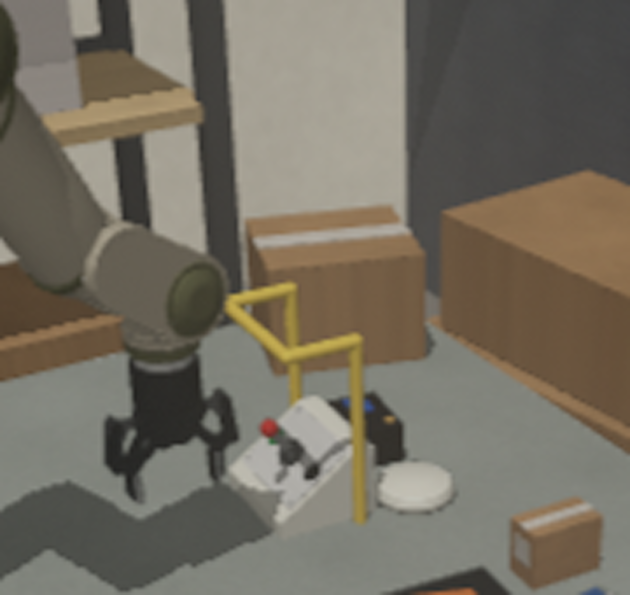

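The side view shows the gripper at (165,430) in front of the box. The leading finger is level with the ball at (268,428), and the bar sits above the knuckles. I'll slide forward carefully.

```bash
python3 -m jog '[[1,0.004,0,0.005,0],[1,0.004,0,0.015,0],[1,0.004,0,0.025,0],[1,0.004,0,0.035,0],[1,0.004,0,0.045,0],[1,0.004,0,0.053,0],[1,0.004,0,0.06,0],[1,0.004,0,0.06,0]]'
python3 - <<'E'
from h import *
m,b=snap('wrist','pics/w10.png'); n,w=snap('side','pics/d10.png'); s,v=snap('scene','pics/s10.png')
B=cv2.resize(w[110:220,220:330],None,fx=5,fy=5,interpolation=cv2.INTER_CUBIC)
cv2.imwrite('pics/d10c.png',B)
cv2.imwrite('pics/s10c.png',cv2.resize(v[110:240,380:490],None,fx=5,fy=4.5,interpolation=cv2.INTER_CUBIC))
E
```

```text
time_s: 14.0
position: [0.4194, 0.234, 0.0813]
tool_rot: [[0.0, 0.029, 1.0], [0.0, 1.0, -0.029], [-1.0, 0.0, 0.0]]
ft_force: [-0.4, 0.7, -0.8]
grip_width: 0.0855
```

View pics/w10.png

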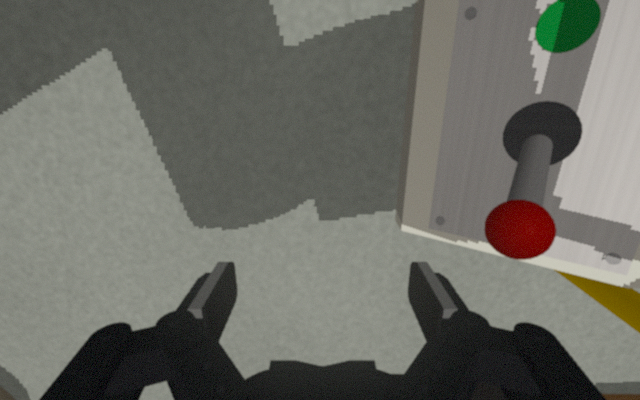

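View pics/d10c.png

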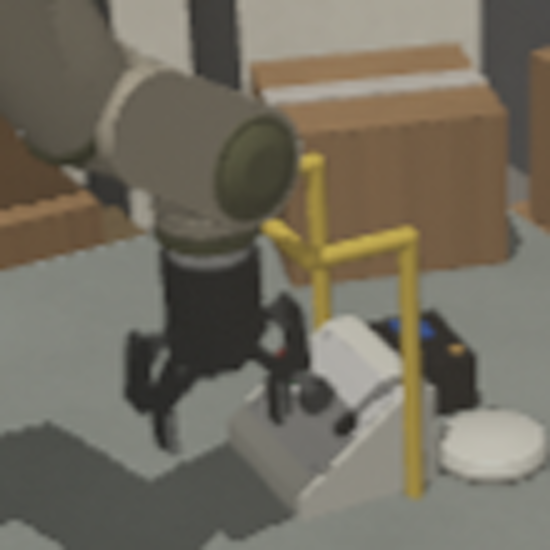

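View pics/s10c.png

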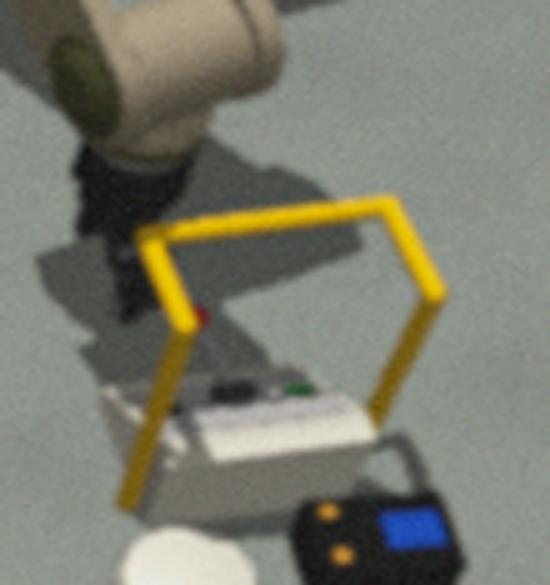

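The wrist sees the ball at (520,229), beyond the leading finger, which is at (430,290). The bar's corner shows at (610,310). I'll compute the ball's position in the tool axes.

```bash
python3 - <<'E'
from h import *
w=env.camera_model('wrist'); o=env.observe()
p=onz(w,520,229.5,.122); d=p-o['position']
print(p, np.array(o['tool_rot']).T@d, 'diam mm',70/302.77*np.linalg.norm(p-w['origin'])*1000)
print('collar',onz(w,542,134,.068)) 
print('bar edge lower-left',onz(w,555,272,.235),onz(w,640,332,.235))
for L in (0,.013,.03,.05):
  print(L,[tuple(round(x) for x in proj(w,np.array(o['position'])+[0,0,L]+np.array(o['tool_rot'])[:,2]*s)) for s in (.0425,.057)])
E
```

```text
[0.49072262 0.2696036  0.122     ] [-0.04080604  0.03761755  0.07152703] diam mm 30.81278293246765
collar [0.52994595 0.29702215 0.068     ]
bar edge lower-left [0.40984713 0.32440436 0.235     ] [0.40532978 0.32763891 0.235     ]
0 [(404, 263), (431, 263)]
0.013 [(410, 276), (440, 276)]
0.03 [(421, 298), (454, 298)]
0.05 [(437, 330), (476, 330)]
```

```bash
python3 -m jog '[[1,0,0,0.005,0],[1,0,0,0.01,0],[1,0,0,0.014,0],[1,0,0,0.017,0],[1,0,0,0.017,0],[1,0,0,0.017,0]]'
python3 - <<'E'
from h import *
m,b=snap('wrist','pics/w11.png'); n,w=snap('side','pics/d11.png')
B=cv2.resize(w[110:220,220:330],None,fx=5,fy=5,interpolation=cv2.INTER_CUBIC)
A=cv2.resize(b[:,390:],None,fx=1,fy=1)
cv2.imwrite('pics/d11c.png',np.hstack([B[:400],A]))
E
```

```text
time_s: 14.75
position: [0.4354, 0.2335, 0.0813]
tool_rot: [[-0.0, 0.029, 1.0], [-0.0, 1.0, -0.029], [-1.0, -0.0, -0.0]]
ft_force: [-0.3, 0.6, -0.9]
grip_width: 0.0854
```

View pics/d11c.png

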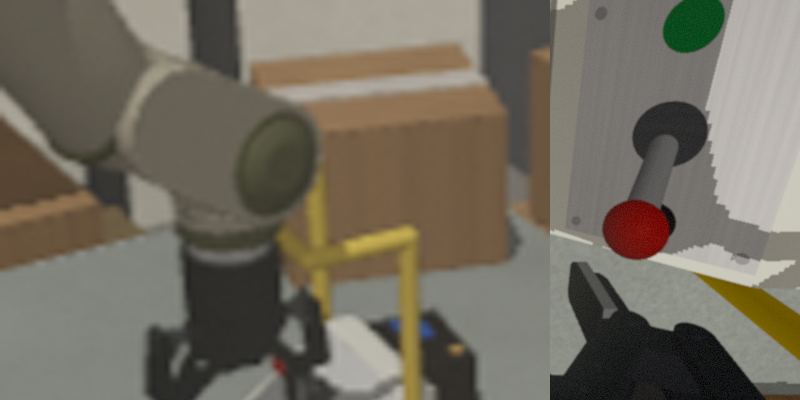

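No contact so far; the ball is at wrist (477,229), beside the finger. Now I push left (+y).

```bash
python3 -m jog '[[1,0,0.006,0.002,0],[1,0,0.012,0.002,0],[1,0,0.017,0.002,0],[1,0,0.022,0.002,0],[1,0,0.026,0.002,0],[1,0,0.03,0.002,0]]'
python3 - <<'E'
from h import *
m,b=snap('wrist','pics/w12.png')
E
```

```text
time_s: 15.45
position: [0.4373, 0.2633, 0.0815]
tool_rot: [[-0.002, 0.029, 1.0], [-0.002, 1.0, -0.029], [-1.0, -0.002, -0.002]]
ft_force: [-4.7, -5.2, 3.8]
grip_width: 0.0856
```

View pics/w12.png

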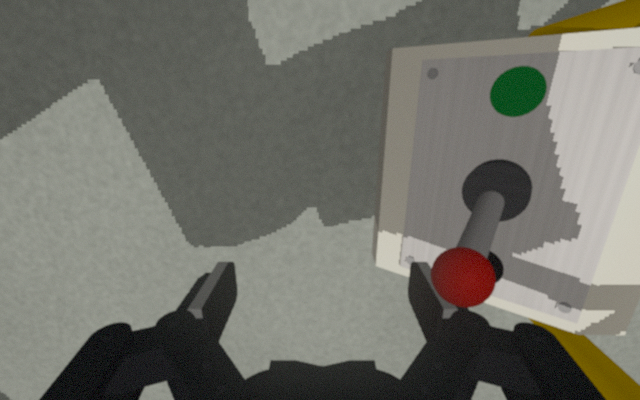

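The finger is in contact with the ball at (463,277), at about 8 N in total. I'll keep pushing past centre.

```bash
python3 -m jog '[[1,0,0.004,0,0],[1,0,0.008,0,0],[1,0,0.012,0,0],[1,0,0.016,0,0],[1,0,0.02,0,0]]'
python3 - <<'E'
from h import *
m,b=snap('wrist','pics/w13.png')
E
```

```text
time_s: 16.0
position: [0.4392, 0.2841, 0.0813]
tool_rot: [[0.0, 0.029, 1.0], [0.0, 1.0, -0.029], [-1.0, 0.0, 0.0]]
ft_force: [-0.0, -0.9, 0.2]
grip_width: 0.0856
```

View pics/w13.png

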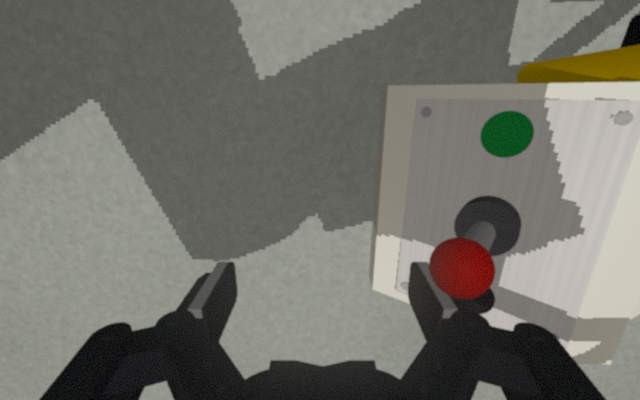

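```bash
python3 -m jog '[[1,0,0.003,0,0],[1,0,0.006,0,0],[1,0,0.008,0,0],[1,0,0.008,0,0]]'
python3 - <<'E'
from h import *
m,b=snap('wrist','pics/w14.png')
E
```

```text
time_s: 16.45
position: [0.4392, 0.2917, 0.0813]
tool_rot: [[0.0, 0.029, 1.0], [0.0, 1.0, -0.029], [-1.0, 0.0, 0.0]]
ft_force: [0.6, -0.1, -0.3]
grip_width: 0.0855
```

View pics/w14.png

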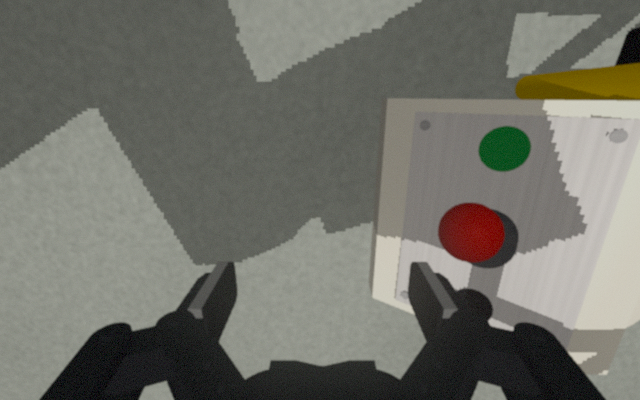

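The ball has left the finger and moved over, now at (472,232). I'll retreat straight back and verify.

```bash
python3 - <<'E'
from h import *
w=env.camera_model('wrist'); print(onz(w,472,232,.122),'on expected y .327')
E
python3 -m jog '[[1,0,-0.004,-0.005,0],[1,0,-0.004,-0.02,0],[1,0,-0.004,-0.04,0],[1,0,-0.004,-0.06,0],[1,0,-0.004,-0.08,0],[1,-0.03,-0.004,-0.1,0],[1,-0.07,-0.004,-0.1,0],[1,-0.11,-0.004,-0.1,0],[1,-0.13,-0.004,-0.1,0],[1,-0.13,-0.004,-0.1,0],[1,-0.13,-0.004,-0.1,0],[1,-0.13,-0.004,-0.1,0]]'
python3 - <<'E'
from h import *
m,b=snap('scene','pics/s15.png'); n,w=snap('side','pics/d15.png'); 
cv2.imwrite('pics/s15c.png',cv2.resize(b[120:300,210:490],None,fx=2.8,fy=2.8,interpolation=cv2.INTER_CUBIC))
cv2.imwrite('pics/d15c.png',cv2.resize(w[130:310,240:440],None,fx=3.3,fy=3.3,interpolation=cv2.INTER_CUBIC))
for nm,mm,im in(('side',n,w),):
    h=cv2.cvtColor(im,cv2.COLOR_BGR2HSV);k=cv2.inRange(h,(0,150,90),(4,255,255))|cv2.inRange(h,(172,150,90),(180,255,255))
    N,l,st,c=cv2.connectedComponentsWithStats(k)
    for i in range(1,N):
        if st[i,4]>4: print(nm,c[i],onz(mm,*c[i],.122))
o=env.observe();print(o['qvel'],o['ft_force'])
E
```

```text
[0.49429424 0.32656112 0.122     ] on expected y .327
time_s: 17.7
position: [0.3385, 0.29, 0.2101]
tool_rot: [[-0.002, 0.029, 1.0], [-0.001, 1.0, -0.029], [-1.0, -0.001, -0.002]]
ft_force: [0.8, 0.4, 0.4]
grip_width: 0.0856
side [270.54545455 176.36363636] [0.49261484 0.31982678 0.122     ]
[ 0.14943849 -0.08855106 -0.50002793 -0.03750695  0.0845871   0.03360809] [-0.2651446   0.57826808 -0.5616903 ]
```

View pics/s15c.png

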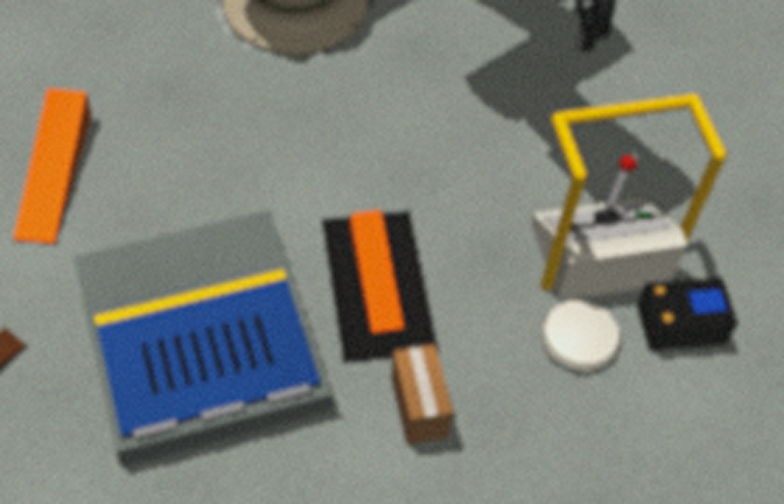

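View pics/d15c.png

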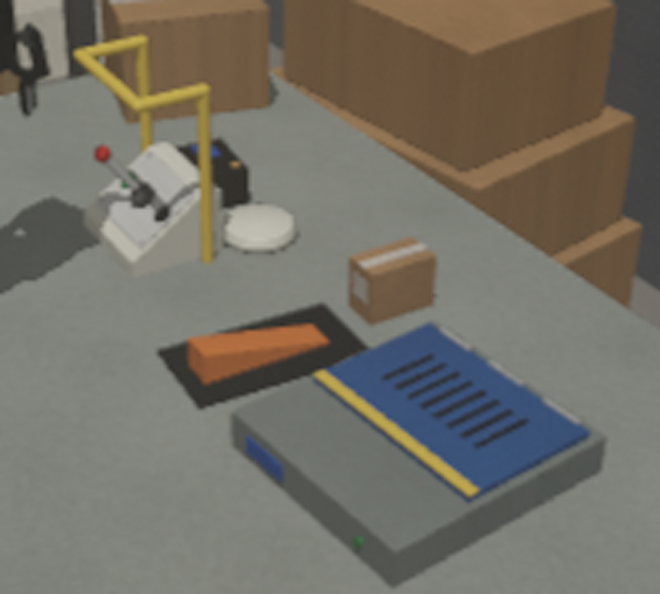

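The pictures show the red ball over on the green side, at scene crop (628,162), and the wedge on the mat. The cover is flat, and the carton, puck and battery are unmoved. The gripper is clear at z = 0.21, so I'm handing in.

```bash
python3 -c "
from rig import env
print(env.close_job())"
```

```text
the job is handed in; nothing more can be done
None
```

The job is done and handed in at about 18 s of the 69 s allowed. No verdict is reported.

**What I did**
- **Wedge and cover:** I gripped the small orange wedge by its tail and pulled it back at about 20–30 mm/s with about 10 N. The cover came down onto the deck.
- **Mat:** I laid the wedge flat, well inside the black mat. It touched down at about 19 N before I eased off and released it.
- **Toggle:** The moves can't tilt the tool, so I turned the open jaws along x and slid the leading finger under the guard bar from in front. I then pushed the bat over until it snapped.

**Last checks**
- **Cover and wedge:** The cover looks flat in both fixed views, and the wedge lies within the mat.
- **Bystanders:** The carton, puck and battery look unmoved, judged by eye only.
- **Robot:** The gripper is clear of everything and the force reading is near zero.
- **Toggle angle:** The wrist view put the ball at y ≈ 0.327 m, as expected for "on". The side view gave 0.320 m; that ball is only a few pixels across there. Both are well past centre (about 0.299 m).

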